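Set an eyelet in the hand screw press

TASK

An eyelet is waiting on the die slide of the hand press: with a fingertip, push the slide fully home under the spindle, then push the press's arm round clockwise (seen from above) until the die bears firmly on the eyelet, and then push it all the way back so that the die is fully raised. Only push: do not grip the slide or the arm or lift the slide, and leave everything else on the table undisturbed.

Things in the scene. Friction and masses are not known exactly. Their poses are not given: they have to be found in the camera images.
- press: grey cast-iron hand screw press, fixed. Origin on the table under the vertical spindle axis; front (where the slide enters) faces its -x, column on +x, z up. Base 18 mm high, 120 wide in y, x -80 to 135 mm, then a 68 wide tongue to x -150. Column and head 46 wide, x 6 to 130, to 160 mm high. Round spindle boss 62 mm across, 107 to 167 mm high.
- press_axis (a point): point on the spindle axis at the floor of the press's slide channel, 18 mm above the table; axes as the press. The channel runs along x, 47 mm wide between rails 12 mm high, from x -150 mm to a stop block with its face at x 30. The slide's origin lies at this point when the slide is home.
- slide: loose steel die slide, 0.35 to 0.7 kg, in the channel, axes as the press: a bar 195 x 44 x 10 mm, x -165 to 30 mm. Origin on its underside below the round lower die (34 mm across, 22 high), which carries the brass eyelet (20 across, top at 26 mm). Starts 30 to 60 mm short of home; slides along +x (1.5 to 5 N) until its end meets the stop block.
- push_plate (a point): centre of the outer face (towards -x) of the upright push plate at the slide's outer end, at slide x -165 mm, 48 mm above the table; axes as the slide. The plate is 44 mm wide in y and 7 mm thick, and its top is 64 mm above the table.
- swing_bar (a joint): turn of the press's arm, rad: 0 = die fully raised (stop), growing clockwise seen from above. Die and arm sink 8 mm per rad; the die meets the eyelet of a homed slide at about 1.55, a solid stop is at 1.65. Starts at 0 to 0.5, stays where it is left; turning takes 3 to 4 N at 90 mm from the axis, and about 8 N more makes the die bear firmly.
- bar_hub (a point): spindle axis at the height of the arm's centre line (200 mm above the table when fully raised); x points out along the arm, z up. The arm is a level round bar 16 mm thick, free between hub (46 mm across, top 25 mm above this point) and end ball; a 44 mm ball on its short end, 68 mm from the axis. At joint 0 its x is 125 degrees anticlockwise from the press's x.
- bar_ball (a point): centre of the black ball, 36 mm across, at the arm's long end, 130 mm from the spindle axis
- ram: the press's spindle with the upper die at its foot; moves up and down and carries the arm. Origin at the centre of the die's lower face (26 mm across), 56 mm above the table when fully raised; axes as the press
- eyelet_dish: shallow aluminium dish of loose eyelets, 90 mm across, 24 mm high; origin under its centre; a bystander, to be left alone
- spare_die: spare steel die standing on the table, 28 mm across, 40 mm high; origin under its centre; a bystander, to be left alone
- tape_roll: roll of black tape lying flat, 84 mm across, 25 mm high; origin under its centre; a bystander, to be left alone
- thread_cone: cone of sewing thread standing upright, 92 mm across the foot, 146 mm high (171 with the tip of its core); origin under its centre; a bystander, to be left alone
- shears: tailor's shears lying flat, about 250 mm long and 15 mm high, blades along its +x; origin near the pivot, on the table; a bystander, to be left alone
- wood_rule: wooden rule lying flat, 400 x 30 x 6 mm, long along its x; origin under its centre; a bystander, to be left alone
- clapper: tailor's clapper, a rounded hardwood block 160 x 50 x 36 mm, long along its x; origin under its centre; a bystander, to be left alone
- screwdriver: screwdriver lying flat, 170 mm long, at most 35 mm high, along its x, handle to -x; a bystander, to be left alone
Not all that is in view belongs to the job. There is more than one size of the slide; the one meant has the size given above.

How it is judged:
On the way, in this order (a step that is already met when the one before it is completed fails the run):
1. the slide is home under the spindle (horizontal distance between slide and press_axis below 0.004 m and height (world z) of slide below 0.022 m), for 0.2 s.
2. the arm has been swung round and the die bears on the eyelet (horizontal distance between slide and press_axis below 0.004 m and value of joint swing_bar above 1.52 rad and contact force between ram and slide above 5 N), for 0.2 s.
At the end, for the whole second after the job is handed in: the slide lies home in its channel (its origin within 4 mm of the spindle axis, not lifted), the arm is back within 0.2 rad of its fully raised stop, and both are at rest (all of step 1 and value of joint swing_bar below 0.2 rad and velocity of joint swing_bar between -0.05 and 0.05 rad/s and linear speed of slide below 0.01 m/s); the robot touches nothing.
It fails at once if the slide is lifted or tipped out of its channel (height (world z) of slide above 0.026 m or angle between slide's own z axis and vertical above 0.15 rad).
It fails at once if the arm is gripped between the fingers instead of pushed (y of the grasp point in the frame of bar_hub between -0.005 and 0.005 m and z of the grasp point in the frame of bar_hub between -0.018 and 0.018 m and x of the grasp point in the frame of bar_hub between 0.04 and 0.15 m and contact force between the fingers and ram above 2 N).
It fails at once if the slide's push plate is gripped between the fingers instead of pushed (x of the grasp point in the frame of push_plate between -0.0005 and 0.0075 m and y of the grasp point in the frame of push_plate between -0.02 and 0.02 m and z of the grasp point in the frame of push_plate between -0.016 and 0.016 m and contact force between the fingers and slide above 2 N).
It fails at once if a bystander is moved by more than 15 mm or tipped (distance of any of eyelet_dish, spare_die, tape_roll, thread_cone, shears, wood_rule, clapper, screwdriver from where it was at the start of the episode above 0.015 m or angle between any of thread_cone, spare_die's own z axis and vertical above 0.3 rad).
It also fails if it takes over 72 s, if anything falls off the work surface, if the arm or the gripper's body presses on something with over 40 N, if the wrist force passes 120 N, or if a joint passes its speed limit or range.

ROBOT

A 7-joint arm with a two-finger parallel gripper is mounted at the origin on the work surface. World frame = base frame: x ahead of the robot, y to its left, z up, the work surface at z = 0. Lengths are in m, angles in rad, forces in N, time in s.
With the tool pointing down it reaches from about 0.4 to 0.85 m from the base axis. Payload 10.4 kg.
Tool frame: the origin (TCP) lies between the finger pads; the fingertips stand ahead of it and the grasp point (between the pads) lies 3 mm ahead of it (r.tips_ahead is the z of the fingertips in the tool frame, in m); z points along the fingers, y is the line along which they close (so a half turn about z gives the same grasp; the last joint's range is limited). The gripper opens to 87 mm and grips with 3 to 60 N. Pads are 19 mm wide; open, the fingers measure 117 mm over their backs; the gripper's body (75 mm by 190 mm) begins 51 mm behind the grasp point.
Start: joints at [-1.335, 0.332, -0.065, 1.46, 0.022, 1.35, -0.088], TCP at [0.16, 0.604, 0.245] pointing down, gripper open.
Joint ranges: [-2.6, 2.6], [-0.5, 2.12], [-1.47, 1.34], [0.16, 2.42], [-1.27, 4.41], [0.06, 2.06], [-2.6, 2.6]. Speed limits (rad/s): [2.22, 2.22, 2.79, 2.79, 3.14, 3.14, 3.14].

INTERFACE

Orientations are given as a unit quaternion [x, y, z, w].
In Python, from bench import telemetry, camera, get_calibration, r gives the robot as it stands.
- The arm moves only by the tool drive_tool, never from a script. Its argument "series" is one flat list of numbers, 7 for each row, row after row: the turn, a rotation vector about the tool's x, y, z in units of 5 degrees (1.0 is 5 degrees), then the shift along the tool's x, y, z in units of 40 mm (1.0 is 40 mm), then the opening, from -1 (shut) to 1 (fully open). A call has 1 to 10 rows; each row is the pose to reach, as a shift and turn from the pose commanded when the call began, along the tool's axes at that moment; what a row does not reach only later rows make up. A row lasts 1/12 s, in which the tool goes at most 41.7 mm and 7.16 degrees, less where a joint would pass 70% of its speed; a pose out of reach is approached as far as the arm can. A call with a gripper value outside its range is refused whole. The fingers move at their own pace and stop on an object; "grip_force" is the grip in N (left out, the last holds). Time passes only in rows, so rows that repeat a pose let the fingers close. It gives the time, the measured TCP pose, the force, the opening and the grip force at its end, in the units of the state.
- telemetry.read_state(): the state, without advancing time (a new reading comes with each control period).
- camera(name): name is "scene" or "top" or "wrist"; returns the picture (420x560x3 uint8, red, green, blue); there is no depth.
- get_calibration(name): a dict with "fovy" (degrees; the focal length in pixels is half the picture's height over the tangent of half this angle, whatever the lens; pixels are square), "cx", "cy" (the principal point, pixels), "xyz" and "rotation" of the camera in the world. Camera axes: x right, y up, looking along -z (the intrinsics and any distortion apply to the point x, -y, -z); pixel columns grow to the right and rows downward; lengths in m; the calibration is good to about 2 mm. A picture is of the moment at which its call begins: read the wrist's pose just before it. get_calibration takes no time and is no camera call; for the wrist camera it gives the pose at the moment of the call.
- r.close_job(): hands the job in; it is judged then, once.
The state is a dict: "time": time; "joint_positions": joint angles; "joint_vel": joint speeds; "joint_torque": joint torques, N m; "ee_pos": TCP position; "eef_rot": TCP orientation; "ft_force": force on the tool from outside, world axes, zero at the start; "torque": the same for the moment, N m; "width": finger opening in m; "grip_force": force on a finger pad.
Only numpy, scipy, OpenCV 4.12 (cv2) and the standard library are available. Lean on these libraries where they do the work, as an engineer would, in place of code of your own. Each camera call takes 0.05 s, during which the arm holds its last target. There are 200 camera calls.

## Working session

There is one attempt and no reset: what is moved stays moved. The work goes in short steps, Python scripts to look and compute and a tool call to move; the robot and the scene stay as the last step left them, time stands still between calls to the robot, and variables do not carry over. Pictures are saved under pics/ and viewed, at most 10 in all, crops included, and the job is handed in when it is done.

Besides the shell and the picture viewer there is one more tool, called after "Call:" as a command line: name --argument value ..., lists and objects as JSON in quotes. drive_tool: Moves the arm, as the interface text tells. Its arguments: {"type":"object","properties":{"series":{"type":"array"},"grip_force":{"type":"number"}},"required":["series"]}

```bash
mkdir -p pics
python3 - <<'E'
from bench import telemetry,camera,get_calibration,r
import cv2
for n in("scene","top"):
    cv2.imwrite(f"pics/{n}0.png",camera(n)[:,:,::-1]); print(n,get_calibration(n))
s=telemetry.read_state(); print(s); print(r.tips_ahead)
E
```

```text
scene {'fovy': 52.59915938020154, 'cx': 280.6956489419885, 'cy': 209.8254877652398, 'xyz': array([ 1.36074003, -0.42295371,  0.86910218]), 'rotation': array([0.37363906, 0.2479016 , 0.47620064, 0.75642025])}
top {'fovy': 47.594974250296644, 'cx': 275.78826354097936, 'cy': 208.47767756301394, 'xyz': array([ 0.17421589, -0.00528665,  1.46185746]), 'rotation': array([ 0.07762831, -0.07765835, -0.680161  ,  0.72479242])}
{'time': 0.1, 'joint_positions': array([-1.33460402,  0.33276275, -0.06470106,  1.46090013,  0.021595  ,
        1.34989113, -0.08849719]), 'joint_vel': array([ 0.00114301, -0.00056089,  0.00080351, -0.00156976,  0.00040497,
        0.00061265, -0.00099743]), 'joint_torque': array([ 2.23457522e-03, -6.24545503e+01,  2.52633390e-02, -3.90721071e+01,
       -6.13486231e-02,  3.66906845e-02,  4.00768954e-05]), 'ee_pos': array([0.15986107, 0.60386342, 0.24384173]), 'eef_rot': array([ 1.29024027e-01,  9.91641266e-01, -6.30701975e-04, -5.46416126e-05]), 'ft_force': array([ 0.0268198 , -0.42216073,  0.43422443]), 'torque': array([-0.01159802, -0.00537865,  0.01432701]), 'grip_force': 0.0, 'width': 0.08684740854449796}
0.022
```

View pics/top0.png

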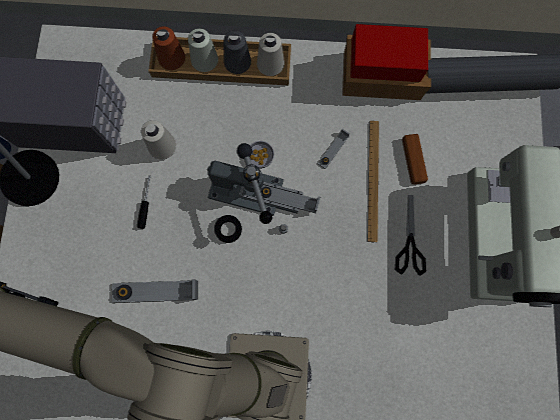

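View pics/scene0.png

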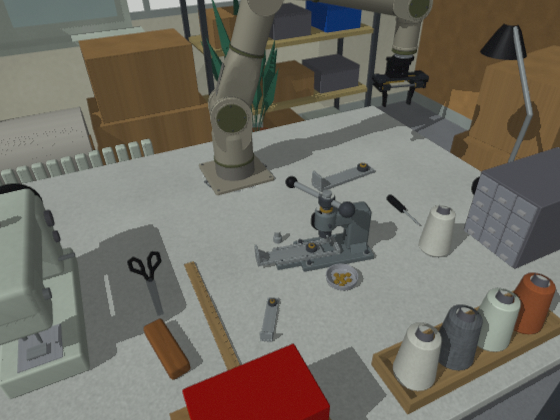

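The top view shows the press at about (255,185), with its slide entering from the right. The arm runs from a black ball at (245,150) through the hub at (252,172) to another at (265,216).

Things that could be taken for the slide:
- The bar in the press channel, with its plate end near (317,204).
- A loose large slide at (155,291).
- A small slide at (333,148).

By the description I choose the one in the channel, and will check it in a close crop.

```bash
cat > h.py <<'E'
import numpy as np, cv2
from scipy.spatial.transform import Rotation as R
from bench import telemetry,camera,get_calibration,r
def cal(n):
    c=get_calibration(n); f=210/np.tan(np.radians(c["fovy"])/2); return c,f,R.from_quat(c["rotation"]).as_matrix()
def proj(n,P,C=None):
    c,f,M=C or cal(n); q=(np.atleast_2d(P)-c["xyz"])@M
    return np.c_[c["cx"]+f*q[:,0]/-q[:,2], c["cy"]-f*q[:,1]/-q[:,2]]
def unp(n,uv,z,C=None):
    c,f,M=C or cal(n); d=M@np.array([(uv[0]-c["cx"])/f,-(uv[1]-c["cy"])/f,-1]); return c["xyz"]+d*(z-c["xyz"][2])/d[2]
E
python3 - <<'E'
from h import *
a=cv2.imread("pics/top0.png")[130:250,190:340]; b=cv2.imread("pics/scene0.png")[165:285,240:390]
a=cv2.resize(a,(800,640),interpolation=2)[:600]; 
cv2.imwrite("pics/topc.png",cv2.resize(cv2.imread("pics/top0.png")[135:245,195:335],None,fx=5,fy=5,interpolation=2))
cv2.imwrite("pics/scc.png",cv2.resize(cv2.imread("pics/scene0.png")[165:280,240:390],None,fx=5,fy=5,interpolation=2))
for n,uv,z in[("top",(245,150),.2),("top",(265,216),.2),("top",(252,172),.22),("top",(318,204),.064),("top",(266,191),.044),("scene",(292,182),.2),("scene",(347,209),.2)]: print(n,uv,unp(n,uv,z))
E
```

```text
top (245, 150) [0.61769253 0.09985119 0.2       ]
top (265, 216) [0.4336327  0.03143971 0.2       ]
top (252, 172) [0.54908518 0.07437171 0.22      ]
top (318, 204) [ 0.50871867 -0.12161478  0.064     ]
top (266, 191) [0.54423902 0.03822142 0.044     ]
scene (292, 182) [0.43577221 0.03146119 0.2       ]
scene (347, 209) [0.61736828 0.1028895  0.2       ]
```

View pics/topc.png

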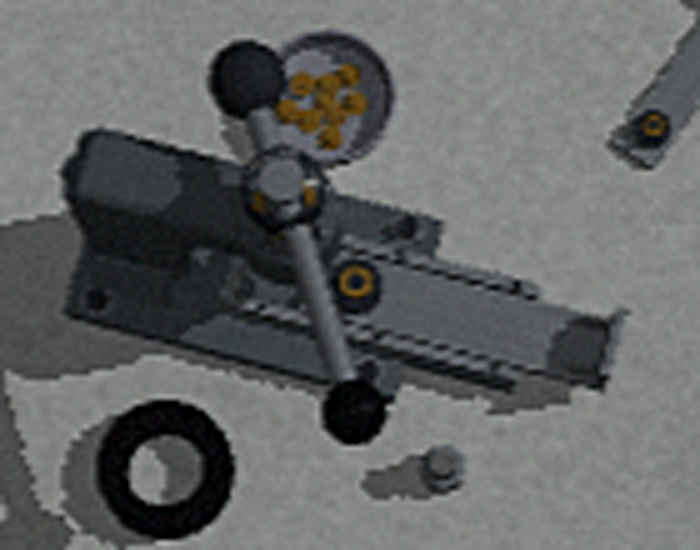

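View pics/scc.png

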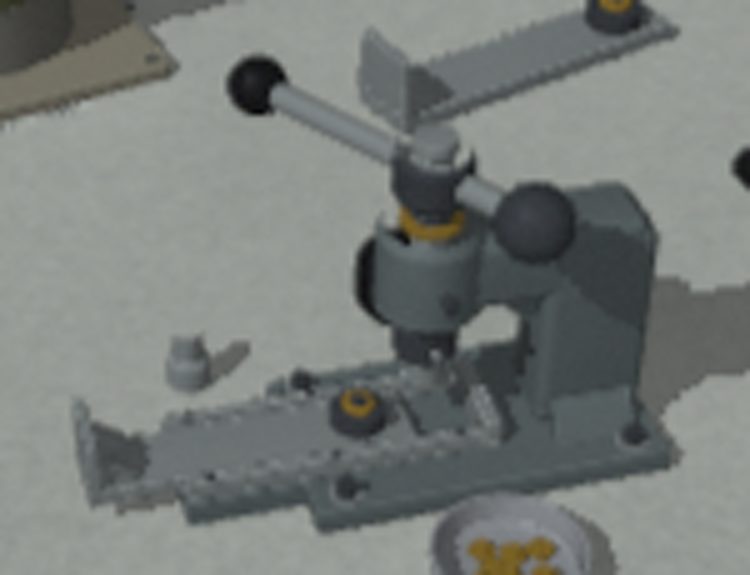

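The close crop confirms the choice. It shows the slide in the channel with its eyelet at top (266,191), the hub at (252,170), the black long-end ball at (266,217) and the larger short-end ball at (244,151). I'll fit the press pose, arm angle and slide offset from both views.

```bash
cat > fit.py <<'E'
from h import *
from scipy.optimize import least_squares
C={n:cal(n) for n in("top","scene")}
def pts(p):
    x,y,a,q,d=p; o=np.array([x,y,0]); u=np.array([np.cos(a),np.sin(a),0]); v=np.array([-u[1],u[0],0]); z=np.array([0,0,1.])
    b=a+np.radians(125)-q; w=np.array([np.cos(b),np.sin(b),0]); h=.2-.008*q
    s=o-d*u
    return dict(long=o+.13*w+h*z,short=o-.068*w+h*z,cap=o+(h+.025)*z,eye=s+.044*z,pl=s-.165*u+.022*v+.064*z,pr=s-.165*u-.022*v+.064*z)
T=[("top","long",265.8,217.2),("top","short",244.4,150.8),("top","cap",252.4,171),("top","eye",266.4,191.4),("top","pl",320,197.6),("top","pr",315.8,212.2),
("scene","long",291.4,182),("scene","short",347.4,209.6),("scene","cap",327,193),("scene","eye",311.6,245.6)]
def res(p):
    P=pts(p); return np.concatenate([proj(n,P[k],C[n])[0]-(u,v) for n,k,u,v in T])
s=least_squares(res,[.553,.076,1.35,.05,.04],loss="soft_l1")
print(s.x,np.sqrt(np.diag(np.linalg.inv(s.jac.T@s.jac)))); 
for t,e in zip(T,res(s.x).reshape(-1,2)): print(t[:2],e.round(1))
for k,v in pts(s.x).items(): print(k,v.round(4))
E
python3 fit.py
```

```text
[0.5525895  0.07702508 1.50065148 0.16960377 0.0389903 ] [0.00151095 0.00155052 0.06373127 0.06521613 0.00252049]
('top', 'long') [-0.3 -0.3]
('top', 'short') [-0.1 -0.1]
('top', 'cap') [-1.3 -0.7]
('top', 'eye') [-0.2 -2.2]
('top', 'pl') [-0.8  4. ]
('top', 'pr') [  5.  -24.5]
('scene', 'long') [-0.6 -0.2]
('scene', 'short') [-1.1 -0.3]
('scene', 'cap') [-0.5 -1.4]
('scene', 'eye') [-0.  -0.1]
long [0.4314 0.0299 0.1986]
short [0.616  0.1017 0.1986]
cap [0.5526 0.077  0.2236]
eye [0.5499 0.0381 0.044 ]
pl [ 0.5163 -0.1249  0.064 ]
pr [ 0.5602 -0.128   0.064 ]
```

```bash
sed -i 's/"pl",320,197.6),("top","pr",315.8/"pr",320,197.6),("top","pl",315.8/' fit.py; python3 fit.py
```

```text
[0.55375025 0.07656448 1.33561406 0.00622168 0.0388987 ] [0.00173846 0.00149907 0.01554268 0.02234028 0.00224539]
('top', 'long') [-0.2 -0.8]
('top', 'short') [ 0.1 -0.6]
('top', 'cap') [-1.2 -1.2]
('top', 'eye') [-0.6 -0.6]
('top', 'pr') [-0.   0.4]
('top', 'pl') [ 0.2 -0.6]
('scene', 'long') [-0.5 -0.4]
('scene', 'short') [-1.  -0.4]
('scene', 'cap') [-0.5 -1.5]
('scene', 'eye') [-0.7 -1.2]
long [0.4325 0.0296 0.2   ]
short [0.6172 0.1011 0.2   ]
cap [0.5538 0.0766 0.225 ]
eye [0.5447 0.0387 0.044 ]
pl [ 0.4848 -0.1166  0.064 ]
pr [ 0.5276 -0.1268  0.064 ]
```

```bash
cat > g.py <<'E'
import sys
from h import *
O=np.array([.5537,.0766]); A=1.336
def pw(px,py): c,s=np.cos(A),np.sin(A); return O+[c*px-s*py,s*px+c*py]
def go(xyz,ang=None):
    """units for a shift to world xyz with tool x at world angle ang (deg), tool down"""
    s=telemetry.read_state(); M=R.from_quat(s["eef_rot"])
    t=np.zeros(3)
    if ang is not None:
        a=np.radians(ang); x=np.array([np.cos(a),np.sin(a),0]); z=np.array([0,0,-1.]); G=R.from_matrix(np.c_[x,np.cross(z,x),z])
        t=np.degrees((M.inv()*G).as_rotvec())/5
    print(np.r_[t,M.inv().apply(np.array(xyz)-s["ee_pos"])/.04].round(2), "from",s["ee_pos"].round(4),"to",np.round(xyz,4))
def bar(q,rad,off,z):
    """pos beside arm: off>0 on the side that pushes clockwise; returns xyz, tool x angle"""
    b=A+np.radians(125)-q; w=np.array([np.cos(b),np.sin(b)]); t=np.array([w[1],-w[0]])
    p=O+rad*w-off*t; return [*p,z],np.degrees(b)-90
E
python3 - <<'E'
from g import *
go([.16,.604,.33]); go([.48,.3,.33],120); go([*pw(-.245,0),.33],np.degrees(A))
from g import unp
print(unp("top",(283.6,229),.03))
E
```

```text
[ 0.    0.    0.   -0.    0.   -2.15] from [0.1599 0.6039 0.2438] to [0.16  0.604 0.33 ]
[-0.01  0.01  9.03 -9.68 -5.3  -2.15] from [0.1599 0.6039 0.2438] to [0.48 0.3  0.33]
[-1.000e-02  1.000e-02  1.773e+01 -1.304e+01 -1.635e+01 -2.130e+00] from [0.1599 0.6039 0.2438] to [ 0.4967 -0.1617  0.33  ]
[ 0.43180096 -0.02299802  0.03      ]
```

Call:
drive_tool --series '[0,0,0,0,0,-1,-1,0,0,0,0,0,-2.15,-1,0,0,1.2,-1.2,-0.7,-2.15,-1,0,0,2.4,-2.4,-1.3,-2.15,-1,0,0,3.6,-3.6,-2,-2.15,-1,0,0,4.8,-4.8,-2.6,-2.15,-1,0,0,6,-6,-3.3,-2.15,-1,0,0,7.2,-7.2,-4,-2.15,-1,0,0,8.2,-8.4,-4.6,-2.15,-1,0,0,9,-9.6,-5.3,-2.15,-1]'

```text
time: 0.93
ee_pos: [0.402, 0.3723, 0.3304]
eef_rot: [0.501, 0.866, -0.0, -0.0]
ft_force: [0.3, 1.1, 0.4]
width: 0.0284
grip_force: 0.0
```

Run:
```python
from g import *
print(telemetry.read_state()["joint_positions"].round(2))
go([*pw(-.245,0),.33],np.degrees(A))
```

```text
[-1.02  0.12  0.21  1.54 -0.03  1.48 -0.29]
[-0.000e+00 -0.000e+00  8.670e+00 -1.275e+01 -4.600e+00  1.000e-02] from [0.402  0.3723 0.3304] to [ 0.4967 -0.1617  0.33  ]
```

Call:
drive_tool --series '[0,0,0.9,-1.2,-0.45,0,-1,0,0,1.8,-2.4,-0.9,0,-1,0,0,2.7,-3.6,-1.3,0,-1,0,0,3.6,-4.8,-1.7,0,-1,0,0,4.5,-6,-2.15,0,-1,0,0,5.4,-7.2,-2.6,0,-1,0,0,6.3,-8.4,-3,0,-1,0,0,7.2,-9.6,-3.5,0,-1,0,0,8,-10.6,-3.9,0,-1,0,0,8.67,-11.2,-4.2,0,-1]'

```text
time: 1.77
ee_pos: [0.4724, -0.0383, 0.3305]
eef_rot: [0.785, 0.62, 0.0, -0.0]
ft_force: [0.6, 0.4, -0.4]
width: 0.0006
grip_force: 0.0
```

Call:
drive_tool --series '[0,0,0,0,0,0,-1,0,0,0,0,0,0,-1]'

```text
time: 1.93
ee_pos: [0.4725, -0.0387, 0.3304]
eef_rot: [0.785, 0.619, 0.0, -0.0]
ft_force: [0.4, 0.6, -0.1]
width: 0.0008
grip_force: 0.0
```

Run:
```python
from g import *
s=telemetry.read_state();print(s["joint_positions"].round(2),s["width"])
go([*pw(-.245,0),.33],np.degrees(A))
go([*pw(-.245,0),.056],np.degrees(A))
```

```text
[-0.65 -0.08  0.6   1.73  0.05  1.48 -0.29] 0.0008401846296169045
[-0.   -0.   -0.   -2.85  1.31  0.01] from [ 0.4725 -0.0387  0.3304] to [ 0.4967 -0.1617  0.33  ]
[-0.   -0.   -0.   -2.85  1.31  6.86] from [ 0.4725 -0.0387  0.3304] to [ 0.4967 -0.1617  0.056 ]
```

Call:
drive_tool --series '[0,0,0,-0.9,0.4,0,-1,0,0,0,-1.8,0.8,0,-1,0,0,0,-2.7,1.2,0,-1,0,0,0,-3,1.31,0.8,-1,0,0,0,-3,1.31,1.8,-1,0,0,0,-3,1.31,2.8,-1,0,0,0,-3,1.31,3.8,-1,0,0,0,-3,1.31,4.6,-1,0,0,0,-3,1.31,5.2,-1,0,0,0,-3,1.31,5.6,-1]'

```text
time: 2.77
ee_pos: [0.4951, -0.1629, 0.1032]
eef_rot: [0.783, 0.622, -0.001, -0.002]
ft_force: [0.3, 0.5, -0.0]
width: 0.0004
grip_force: 0.0
```

Run:
```python
from g import *
go([*pw(-.245,0),.056],np.degrees(A))
a=camera("top")[150:260,230:370,::-1];b=camera("scene")[165:285,210:360,::-1]
cv2.imwrite("pics/app.png",np.hstack([cv2.resize(a,(398,312),interpolation=2),cv2.resize(b,(390,312),interpolation=2)]))
```

```text
[-0.05 -0.    0.09  0.04  0.04  1.18] from [ 0.4951 -0.1629  0.1032] to [ 0.4967 -0.1617  0.056 ]
```

View pics/app.png

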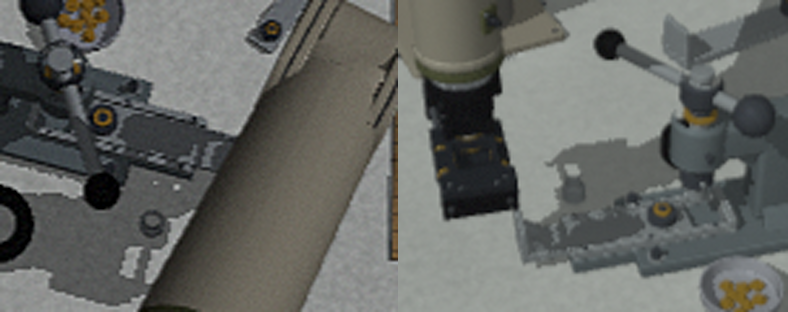

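The gripper is just outside the push plate, which is at crop (525,235) in the scene half, and the way down is clear. I'll descend and push.

Call:
drive_tool --series '[0,0,0,0,0,0.6,-1,0,0,0,0,0,1.2,-1,0,0,0,0.25,0,1.2,-1,0,0,0,0.5,0,1.2,-1,0,0,0,0.7,0,1.2,-1,0,0,0,0.8,0,1.2,-1]'

```text
time: 3.37
ee_pos: [0.5053, -0.1317, 0.0601]
eef_rot: [0.783, 0.622, 0.001, 0.001]
ft_force: [-1.5, -3.4, 1.8]
width: 0.0001
grip_force: 1.6
```

Run:
```python
from g import *
go([*pw(-.1745,0),.056],np.degrees(A))
```

```text
[ 0.03 -0.01  0.09  0.98 -0.03  0.1 ] from [ 0.5053 -0.1317  0.0601] to [ 0.5131 -0.0931  0.056 ]
```

Call:
drive_tool --series '[0,0,0,0.12,0,0,-1,0,0,0,0.24,0,0,-1,0,0,0,0.36,0,0,-1,0,0,0,0.48,0,0,-1,0,0,0,0.6,0,0,-1,0,0,0,0.7,0,0,-1,0,0,0,0.78,0,0,-1,0,0,0,0.84,0,0,-1]'

```text
time: 4.03
ee_pos: [0.5119, -0.102, 0.0598]
eef_rot: [0.784, 0.621, 0.0, 0.001]
ft_force: [-1.4, -5.8, 3.7]
width: 0.0004
grip_force: 2.8
```

Call:
drive_tool --series '[0,0,0,0.04,0,0,-1,0,0,0,0.08,0,0,-1,0,0,0,0.12,0,0,-1]'

```text
time: 4.28
ee_pos: [0.513, -0.0976, 0.0598]
eef_rot: [0.784, 0.621, 0.0, 0.001]
ft_force: [-1.9, -5.5, 4.1]
width: 0.0007
grip_force: 2.8
```

Call:
drive_tool --series '[0,0,0,0.04,0,0,-1,0,0,0,0.08,0,0,-1,0,0,0,0.1,0,0,-1]'

```text
time: 4.53
ee_pos: [0.5138, -0.0941, 0.0598]
eef_rot: [0.784, 0.621, 0.0, 0.001]
ft_force: [-1.8, -9.4, 3.7]
width: 0.0002
grip_force: 4.4
```

Call:
drive_tool --series '[0,0,0,0.04,0,0,-1,0,0,0,0.06,0,0,-1,0,0,0,0.06,0,0,-1]'

```text
time: 4.78
ee_pos: [0.5138, -0.094, 0.0598]
eef_rot: [0.784, 0.62, -0.001, 0.002]
ft_force: [-2.9, -14.8, 5.0]
width: 0.0006
grip_force: 7.2
```

The slide stopped at the predicted home position and the force rose to 15 N. I'll back off and rise.

Call:
drive_tool --series '[0,0,0,-0.3,0,0,-1,0,0,0,-0.8,0,0,-1,0,0,0,-0.8,0,-0.6,-1,0,0,0,-0.8,0,-1.5,-1,0,0,0,-0.8,0,-2.5,-1,0,0,0,-0.8,0,-3.5,-1,0,0,0,-0.8,0,-4.5,-1,0,0,0,-0.8,0,-5.5,-1,0,0,0,-0.8,0,-6.3,-1,0,0,0,-0.8,0,-6.3,-1]'

```text
time: 5.62
ee_pos: [0.5085, -0.1221, 0.3175]
eef_rot: [0.784, 0.621, 0.004, 0.002]
ft_force: [1.5, -0.8, -0.8]
width: 0.0004
grip_force: 0.0
```

Run:
```python
from g import *
print(telemetry.read_state()["joint_positions"].round(2))
p,a=bar(.006,.095,.05,.31); go(p,a); print(a)
p,a=bar(.006,.095,.05,.197); go(p,a)
c=camera("top")[130:250,190:340,::-1];b=camera("scene")[165:285,240:390,::-1]
cv2.imwrite("pics/home.png",np.hstack([cv2.resize(c,(400,320),interpolation=2),cv2.resize(b,(400,320),interpolation=2)]))
```

```text
[-0.59  0.06  0.78  1.65 -0.04  1.44 -0.03]
[ 0.12 -0.01 -6.88  2.72 -1.29  0.19] from [ 0.5085 -0.1221  0.3175] to [ 0.4832 -0.0044  0.31  ]
111.20338675239952
[ 0.12 -0.01 -6.88  2.71 -1.32  3.01] from [ 0.5085 -0.1221  0.3175] to [ 0.4832 -0.0044  0.197 ]
```

View pics/home.png

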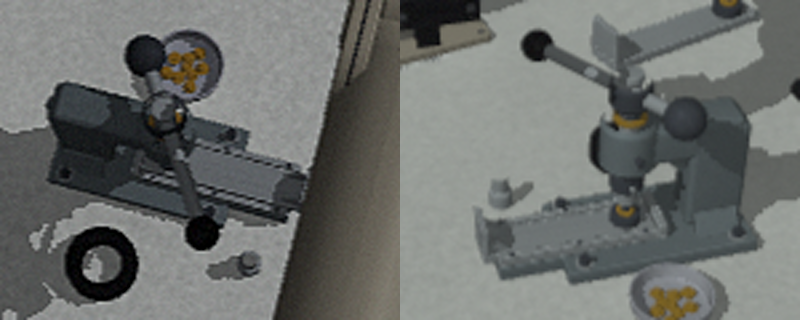

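The slide is home, with the eyelet under the spindle at scene crop (625,210), and the arm hasn't moved. Next I go to the side of the arm that pushes clockwise.

Call:
drive_tool --series '[0,0,-1.3,0.6,-0.3,0,-1,0.1,0,-2.6,1.2,-0.6,0,-1,0.1,0,-3.9,1.8,-0.9,0,-1,0.1,0,-5.2,2.3,-1.15,0,-1,0.12,0,-6.2,2.71,-1.3,0,-1,0.12,0,-6.88,2.71,-1.32,0.5,-1,0.12,0,-6.88,2.71,-1.32,1.3,-1,0.12,0,-6.88,2.71,-1.32,2.1,-1,0.12,0,-6.88,2.71,-1.32,2.8,-1,0.12,0,-6.88,2.71,-1.32,3,-1]'

```text
time: 6.55
ee_pos: [0.4768, -0.004, 0.1859]
eef_rot: [0.565, 0.825, -0.006, -0.006]
ft_force: [-0.9, 0.2, -0.7]
width: 0.0006
grip_force: 0.0
```

Run:
```python
from g import *
print(telemetry.read_state()["joint_positions"].round(2))
for q,o in((.006,.019),(.1,.0175),(.2,.0175),(.3,.0175),(.4,.0175)):
  p,a=bar(q,.095,o,.197); go(p,a)
```

```text
[-0.72  0.05  0.66  1.93 -0.03  1.19  0.32]
[-0.19 -0.05  0.01  0.71  0.14 -0.28] from [ 0.4768 -0.004   0.1859] to [0.472  0.0245 0.197 ]
[-0.19 -0.04  1.08  0.97  0.11 -0.28] from [ 0.4768 -0.004   0.1859] to [0.4671 0.0339 0.197 ]
[-0.2  -0.03  2.23  1.21  0.1  -0.27] from [ 0.4768 -0.004   0.1859] to [0.4632 0.0427 0.197 ]
[-0.2  -0.02  3.37  1.45  0.12 -0.27] from [ 0.4768 -0.004   0.1859] to [0.4603 0.0519 0.197 ]
[-0.2  -0.01  4.52  1.69  0.16 -0.27] from [ 0.4768 -0.004   0.1859] to [0.4583 0.0614 0.197 ]
```

Call:
drive_tool --series '[-0.2,0,0,0,0.14,-0.28,-1,-0.2,0,0,0.4,0.14,-0.28,-1,-0.2,0,0,0.7,0.14,-0.28,-1,-0.2,0,0.5,0.84,0.12,-0.28,-1,-0.2,0,1.1,0.97,0.11,-0.28,-1,-0.2,0,1.65,1.09,0.1,-0.28,-1,-0.2,0,2.2,1.21,0.1,-0.27,-1,-0.2,0,2.8,1.33,0.11,-0.27,-1,-0.2,0,3.4,1.45,0.12,-0.27,-1]'

```text
time: 7.3
ee_pos: [0.4643, 0.0517, 0.2038]
eef_rot: [0.682, 0.731, 0.004, 0.002]
ft_force: [0.4, -2.5, -2.3]
width: 0.0007
grip_force: 1.4
```

Run:
```python
from g import *
for q in (.35,.45,.55,.65,.75,.85):
  p,a=bar(q,.095,.0175,.196); go(p,a)
```

```text
[ 0.11 -0.04  0.51  0.13 -0.12  0.19] from [0.4643 0.0517 0.2038] to [0.4592 0.0566 0.196 ]
[ 0.11 -0.04  1.65  0.37 -0.14  0.19] from [0.4643 0.0517 0.2038] to [0.4577 0.0662 0.196 ]
[ 0.1  -0.05  2.8   0.61 -0.14  0.19] from [0.4643 0.0517 0.2038] to [0.4571 0.0758 0.196 ]
[ 0.1  -0.05  3.94  0.85 -0.11  0.2 ] from [0.4643 0.0517 0.2038] to [0.4575 0.0855 0.196 ]
[ 0.1  -0.06  5.09  1.09 -0.06  0.2 ] from [0.4643 0.0517 0.2038] to [0.4589 0.095  0.196 ]
[ 0.1  -0.06  6.24  1.32  0.01  0.2 ] from [0.4643 0.0517 0.2038] to [0.4612 0.1044 0.196 ]
```

Call:
drive_tool --series '[0.1,0,0.5,0.13,-0.1,0.1,-1,0.1,0,1.1,0.25,-0.13,0.19,-1,0.1,0,1.65,0.37,-0.14,0.19,-1,0.1,0,2.25,0.49,-0.14,0.19,-1,0.1,0,2.8,0.61,-0.14,0.19,-1,0.1,0,3.4,0.73,-0.13,0.2,-1,0.1,0,3.94,0.85,-0.11,0.2,-1,0.1,0,4.5,0.97,-0.09,0.2,-1,0.1,0,5.1,1.09,-0.06,0.2,-1,0.1,0,5.7,1.21,-0.03,0.2,-1]'

```text
time: 8.13
ee_pos: [0.4595, 0.1001, 0.1958]
eef_rot: [0.841, 0.541, 0.001, -0.002]
ft_force: [0.0, -2.9, -2.2]
width: 0.0003
grip_force: 1.4
```

Run:
```python
from g import *
print(telemetry.read_state()["joint_positions"].round(2))
for q in (.8,.9,1,1.1,1.2,1.3):
  p,a=bar(q,.095,.0175,.192); go(p,a)
```

```text
[-0.83  0.    0.53  1.95 -0.01  1.19 -0.72]
[-0.02 -0.05 -0.04 -0.    0.01  0.09] from [0.4595 0.1001 0.1958] to [0.4599 0.0997 0.192 ]
[-0.03 -0.05  1.11  0.23 -0.02  0.1 ] from [0.4595 0.1001 0.1958] to [0.4627 0.109  0.192 ]
[-0.03 -0.05  2.26  0.48 -0.03  0.1 ] from [0.4595 0.1001 0.1958] to [0.4664 0.1179 0.192 ]
[-0.03 -0.05  3.4   0.72 -0.01  0.1 ] from [0.4595 0.1001 0.1958] to [0.4709 0.1264 0.192 ]
[-0.03 -0.05  4.55  0.96  0.03  0.1 ] from [0.4595 0.1001 0.1958] to [0.4763 0.1344 0.192 ]
[-0.04 -0.05  5.69  1.19  0.09  0.1 ] from [0.4595 0.1001 0.1958] to [0.4825 0.1419 0.192 ]
```

Call:
drive_tool --series '[0,0,0.55,0.12,0,0.1,-1,0,0,1.1,0.23,-0.02,0.1,-1,0,0,1.7,0.36,-0.03,0.1,-1,0,0,2.3,0.48,-0.03,0.1,-1,0,0,2.8,0.6,-0.02,0.1,-1,0,0,3.4,0.72,-0.01,0.1,-1,0,0,4,0.84,0.01,0.1,-1,0,0,4.55,0.96,0.03,0.1,-1,0,0,5.1,1.08,0.06,0.1,-1,0,0,5.7,1.19,0.09,0.1,-1]'

```text
time: 8.97
ee_pos: [0.4821, 0.1423, 0.1918]
eef_rot: [0.948, 0.318, 0.0, -0.003]
ft_force: [-1.4, -2.3, -1.3]
width: 0.0005
grip_force: 1.4
```

Run:
```python
from g import *
print(telemetry.read_state()["joint_positions"].round(2))
for q in (1.3,1.4,1.5,1.55,1.6,1.65,1.7):
  p,a=bar(q,.095,.0175,.19); go(p,a)
b=camera("top")[130:250,190:340,::-1];c=camera("scene")[165:285,240:390,::-1]
cv2.imwrite("pics/sw.png",np.hstack([cv2.resize(b,(400,320),interpolation=2),cv2.resize(c,(400,320),interpolation=2)]))
```

```text
[-0.87  0.09  0.53  1.87 -0.06  1.18 -1.25]
[-0.05 -0.03  0.    0.    0.01  0.05] from [0.4821 0.1423 0.1918] to [0.4825 0.1419 0.19  ]
[-0.05 -0.03  1.15  0.24 -0.02  0.05] from [0.4821 0.1423 0.1918] to [0.4894 0.1486 0.19  ]
[-0.06 -0.02  2.29  0.48 -0.03  0.05] from [0.4821 0.1423 0.1918] to [0.4969 0.1547 0.19  ]
[-0.06 -0.02  2.87  0.6  -0.02  0.05] from [0.4821 0.1423 0.1918] to [0.5008 0.1575 0.19  ]
[-0.06 -0.02  3.44  0.72 -0.01  0.05] from [0.4821 0.1423 0.1918] to [0.5049 0.16   0.19  ]
[-0.06 -0.02  4.01  0.84  0.01  0.05] from [0.4821 0.1423 0.1918] to [0.5092 0.1623 0.19  ]
[-0.06 -0.02  4.58  0.96  0.03  0.05] from [0.4821 0.1423 0.1918] to [0.5135 0.1644 0.19  ]
```

View pics/sw.png

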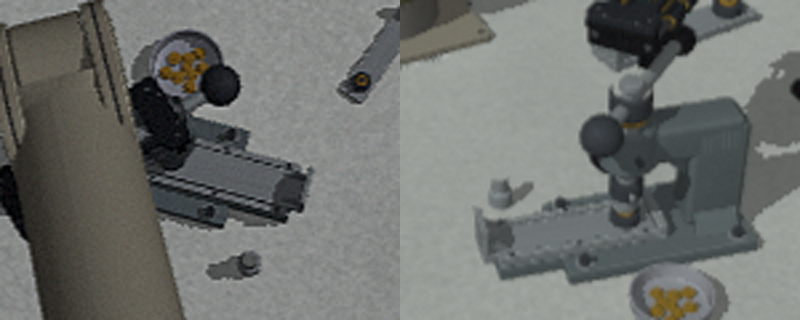

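The arm is coming round well: the long ball is at scene crop (680,38) and the die is close above the eyelet at (625,200). I'll go on gently until the force rises.

Call:
drive_tool --series '[0,0,0.6,0.12,0,0.03,-1,0,0,1.15,0.24,-0.02,0.05,-1,0,0,1.7,0.36,-0.03,0.05,-1,0,0,2.3,0.48,-0.03,0.05,-1,0,0,2.6,0.54,-0.03,0.05,-1,0,0,2.87,0.6,-0.02,0.05,-1,0,0,2.87,0.6,-0.02,0.05,-1]'

```text
time: 9.65
ee_pos: [0.4998, 0.1569, 0.1888]
eef_rot: [0.98, 0.198, -0.001, -0.002]
ft_force: [-5.5, -3.0, 3.3]
width: 0.0006
grip_force: 3.4
```

Call:
drive_tool --series '[0,0,0.3,0.06,0,0,-1,0,0,0.3,0.1,0,0,-1,0,0,0.3,0.12,0,0,-1,0,0,0.3,0.12,0,0,-1]'

```text
time: 9.98
ee_pos: [0.5027, 0.1586, 0.1885]
eef_rot: [0.982, 0.186, -0.003, -0.003]
ft_force: [-15.0, -4.8, 8.0]
width: 0.0006
grip_force: 7.6
```

Call:
drive_tool --series '[0,0,0,0.05,0,0,-1,0,0,0,0.08,0,0,-1,0,0,0,0.08,0,0,-1,0,0,0,0.08,0,0,-1,0,0,0,0.08,0,0,-1]'

```text
time: 10.4
ee_pos: [0.5048, 0.1595, 0.1883]
eef_rot: [0.982, 0.186, -0.004, -0.003]
ft_force: [-19.1, -6.5, 9.5]
width: 0.0003
grip_force: 9.9
```

Run:
```python
from g import *
s=telemetry.read_state(); p=s["ee_pos"][:2]-O
x=R.from_quat(s["eef_rot"]).apply([1,0,0]);a=np.arctan2(x[1],x[0])
# arm angle from finger offset 17.5 mm
b=np.arctan2(p[1],p[0])-np.arcsin(.0175/np.hypot(*p)); print("q",A+np.radians(125)-b,"rad",np.hypot(*p))
```

```text
q 1.5966150885263486 rad 0.09628846920836072
```

Call:
drive_tool --series '[0,0,0,0.06,0,0,-1,0,0,0,0.08,0,0,-1,0,0,0,0.08,0,0,-1,0,0,0,0.08,0,0,-1]'

```text
time: 10.73
ee_pos: [0.5054, 0.1598, 0.1881]
eef_rot: [0.982, 0.186, -0.007, -0.003]
ft_force: [-34.6, -10.5, 20.7]
width: 0.0006
grip_force: 17.9
```

Call:
drive_tool --series '[0,0,0,-0.3,0,0,-1,0,0,0,-0.6,0,0,-1,0,0,0,-0.6,0,-0.8,-1,0,0,0,-0.6,0,-1.8,-1,0,0,0,-0.6,0,-2.5,-1,0,0,0,-0.6,0,-2.5,-1]'

```text
time: 11.23
ee_pos: [0.4909, 0.1529, 0.2953]
eef_rot: [0.982, 0.186, 0.005, -0.005]
ft_force: [0.6, -1.2, -0.6]
width: 0.0004
grip_force: 0.0
```

Run:
```python
from g import *
print(telemetry.read_state()["joint_positions"].round(2))
for q,o,z in ((1.6,-.05,.288),(1.6,-.05,.192)):
  p,a=bar(q,.095,o,z); go(p,a)
c=camera("scene")[145:265,240:390,::-1]
cv2.imwrite("pics/up.png",cv2.resize(c,(640,512),interpolation=2))
```

```text
[-0.91  0.04  0.55  1.7  -0.03  1.39 -1.56]
[-0.08 -0.13  0.32  2.07  0.01  0.2 ] from [0.4909 0.1529 0.2953] to [0.5684 0.1829 0.288 ]
[-0.08 -0.13  0.32  2.05  0.03  2.6 ] from [0.4909 0.1529 0.2953] to [0.5684 0.1829 0.192 ]
```

View pics/up.png

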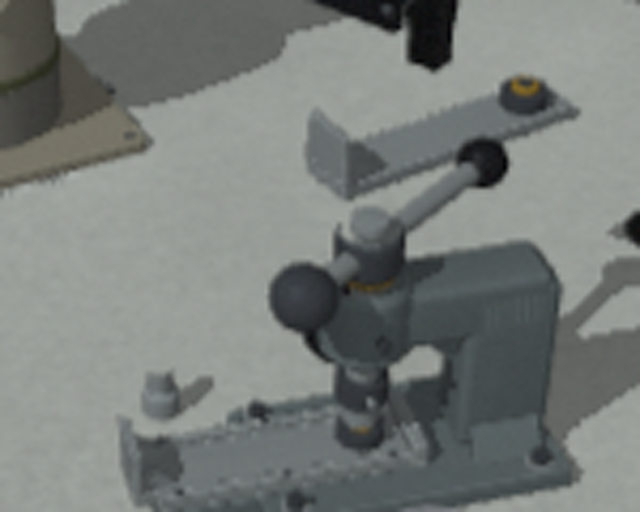

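The die bore on the eyelet to the solid stop, with the force reaching 36 N, and the slide is still home. The long ball is at crop (482,162) and the finger is clear above. Now I cross over the arm and lower on its other side.

Call:
drive_tool --series '[0,0,0,0.5,0,0,-1,0,0,0.3,1.3,0,0,-1,0,0,0.3,2.05,0,0,-1,0,0,0.3,2.05,0.02,0.5,-1,0,0,0.3,2.05,0.02,1.1,-1,0,0,0.3,2.05,0.02,1.6,-1,0,0,0.3,2.05,0.02,1.8,-1,0,0,0.3,2.05,0.02,1.9,-1,0,0,0.3,2.05,0.02,1.9,-1]'

```text
time: 12.03
ee_pos: [0.5648, 0.1818, 0.2118]
eef_rot: [0.985, 0.173, -0.001, -0.002]
ft_force: [0.7, -0.2, 0.2]
width: 0.0005
grip_force: 0.0
```

Run:
```python
from g import *
print(unp("scene",(353,183),.187))
print(telemetry.read_state()["joint_positions"].round(2))
for q,o in ((1.6,-.05),(1.6,-.02),(1.5,-.0175),(1.4,-.0175),(1.3,-.0175)):
  p,a=bar(q,.095,o,.202); go(p,a)
```

```text
[0.50264253 0.19669139 0.187     ]
[-0.85  0.31  0.56  1.62 -0.18  1.26 -1.47]
[-0.06  0.    0.01  0.1   0.01  0.24] from [0.5648 0.1818 0.2118] to [0.5684 0.1829 0.202 ]
[-0.06  0.    0.01 -0.65  0.01  0.24] from [0.5648 0.1818 0.2118] to [0.5402 0.1727 0.202 ]
[-0.06  0.   -1.14 -0.96 -0.03  0.24] from [0.5648 0.1818 0.2118] to [0.5284 0.1698 0.202 ]
[-0.06 -0.   -2.28 -1.2  -0.03  0.24] from [0.5648 0.1818 0.2118] to [0.5192 0.1668 0.202 ]
[-0.06 -0.   -3.43 -1.44 -0.02  0.24] from [0.5648 0.1818 0.2118] to [0.5104 0.163  0.202 ]
```

Call:
drive_tool --series '[0,0,0,0,0,0.15,-1,0,0,0,-0.2,0,0.24,-1,0,0,0,-0.45,0,0.24,-1,0,0,0,-0.65,0,0.24,-1,0,0,-0.55,-0.8,-0.01,0.24,-1,0,0,-1.1,-0.95,-0.03,0.24,-1,0,0,-1.7,-1.08,-0.03,0.24,-1,0,0,-2.3,-1.2,-0.03,0.24,-1,0,0,-2.8,-1.32,-0.03,0.24,-1,0,0,-3.4,-1.44,-0.02,0.24,-1]'

```text
time: 12.87
ee_pos: [0.5119, 0.1639, 0.2042]
eef_rot: [0.948, 0.317, 0.003, -0.003]
ft_force: [4.3, 2.8, 3.6]
width: 0.0004
grip_force: 2.3
```

Run:
```python
from g import *
print(telemetry.read_state()["joint_positions"].round(2))
for q in (1.3,1.2,1.1,1.,.9,.8):
  p,a=bar(q,.095,-.0175,.202); go(p,a)
```

```text
[-0.87  0.17  0.53  1.78 -0.1   1.21 -1.23]
[-0.05 -0.08 -0.01 -0.04 -0.    0.06] from [0.5119 0.1639 0.2042] to [0.5104 0.163  0.202 ]
[-0.04 -0.08 -1.15 -0.28 -0.04  0.05] from [0.5119 0.1639 0.2042] to [0.502  0.1582 0.202 ]
[-0.04 -0.09 -2.3  -0.52 -0.04  0.05] from [0.5119 0.1639 0.2042] to [0.4941 0.1526 0.202 ]
[-0.03 -0.09 -3.45 -0.77 -0.03  0.05] from [0.5119 0.1639 0.2042] to [0.4868 0.1463 0.202 ]
[-0.03 -0.09 -4.59 -1.    0.01  0.05] from [0.5119 0.1639 0.2042] to [0.4802 0.1393 0.202 ]
[-0.03 -0.09 -5.74 -1.24  0.08  0.05] from [0.5119 0.1639 0.2042] to [0.4743 0.1316 0.202 ]
```

Call:
drive_tool --series '[0,0,-0.6,-0.16,-0.02,0.05,-1,0,0,-1.15,-0.28,-0.04,0.05,-1,0,0,-1.7,-0.4,-0.04,0.05,-1,0,0,-2.3,-0.52,-0.04,0.05,-1,0,0,-2.9,-0.65,-0.04,0.05,-1,0,0,-3.45,-0.77,-0.03,0.05,-1,0,0,-4,-0.89,-0.01,0.05,-1,0,0,-4.6,-1,0.01,0.05,-1,0,0,-5.2,-1.12,0.04,0.05,-1,0,0,-5.7,-1.24,0.08,0.05,-1]'

```text
time: 13.7
ee_pos: [0.4739, 0.1321, 0.2021]
eef_rot: [0.841, 0.542, 0.003, -0.003]
ft_force: [1.6, 4.7, 3.7]
width: 0.0004
grip_force: 2.5
```

Run:
```python
from g import *
for q in (.8,.7,.6,.5,.4,.3):
  p,a=bar(q,.095,-.0175,.203); go(p,a)
```

```text
[-0.01 -0.1  -0.02 -0.01  0.01 -0.02] from [0.4739 0.1321 0.2021] to [0.4743 0.1316 0.203 ]
[-0.01 -0.1  -1.17 -0.24 -0.02 -0.03] from [0.4739 0.1321 0.2021] to [0.4692 0.1234 0.203 ]
[-0.   -0.1  -2.32 -0.49 -0.02 -0.03] from [0.4739 0.1321 0.2021] to [0.465  0.1148 0.203 ]
[ 0.   -0.1  -3.46 -0.73 -0.01 -0.03] from [0.4739 0.1321 0.2021] to [0.4616 0.1057 0.203 ]
[ 0.01 -0.1  -4.61 -0.96  0.03 -0.03] from [0.4739 0.1321 0.2021] to [0.4591 0.0964 0.203 ]
[ 0.01 -0.1  -5.75 -1.2   0.1  -0.03] from [0.4739 0.1321 0.2021] to [0.4576 0.0868 0.203 ]
```

Call:
drive_tool --series '[0,0,-0.6,-0.12,-0.01,-0.02,-1,0,0,-1.15,-0.24,-0.02,-0.03,-1,0,0,-1.7,-0.37,-0.02,-0.03,-1,0,0,-2.3,-0.49,-0.02,-0.03,-1,0,0,-2.9,-0.61,-0.02,-0.03,-1,0,0,-3.45,-0.73,-0.01,-0.03,-1,0,0,-4,-0.85,0.01,-0.03,-1,0,0,-4.6,-0.96,0.03,-0.03,-1,0,0,-5.2,-1.08,0.06,-0.03,-1,0,0,-5.75,-1.2,0.1,-0.03,-1]'

```text
time: 14.53
ee_pos: [0.4571, 0.0867, 0.2028]
eef_rot: [0.68, 0.733, 0.004, -0.002]
ft_force: [0.4, 5.4, 3.3]
width: 0.0008
grip_force: 2.6
```

Run:
```python
from g import *
print(telemetry.read_state()["joint_positions"].round(2))
for q in (.3,.2,.1,.05,0):
  p,a=bar(q,.095,-.0175,.204); go(p,a)
```

```text
[-0.8  -0.02  0.52  1.95  0.    1.2  -0.2 ]
[ 0.03 -0.09 -0.    0.    0.01 -0.03] from [0.4571 0.0867 0.2028] to [0.4576 0.0868 0.204 ]
[ 0.03 -0.09 -1.15 -0.24 -0.02 -0.03] from [0.4571 0.0867 0.2028] to [0.4571 0.0772 0.204 ]
[ 0.03 -0.09 -2.29 -0.48 -0.03 -0.03] from [0.4571 0.0867 0.2028] to [0.4575 0.0675 0.204 ]
[ 0.04 -0.09 -2.87 -0.6  -0.02 -0.04] from [0.4571 0.0867 0.2028] to [0.4581 0.0627 0.204 ]
[ 0.04 -0.09 -3.44 -0.72 -0.01 -0.04] from [0.4571 0.0867 0.2028] to [0.4589 0.058  0.204 ]
```

Call:
drive_tool --series '[0,0,-0.6,-0.12,-0.01,-0.02,-1,0,0,-1.15,-0.24,-0.02,-0.03,-1,0,0,-1.7,-0.36,-0.03,-0.03,-1,0,0,-2.3,-0.48,-0.03,-0.03,-1,0,0,-2.6,-0.54,-0.03,-0.03,-1,0,0,-2.87,-0.6,-0.02,-0.03,-1,0,0,-2.87,-0.6,-0.02,-0.03,-1]'

```text
time: 15.12
ee_pos: [0.4578, 0.0621, 0.2035]
eef_rot: [0.584, 0.812, 0.003, -0.002]
ft_force: [0.1, 3.8, 2.7]
width: 0.0007
grip_force: 1.7
```

Call:
drive_tool --series '[0,0,-0.3,-0.06,0,0,-1,0,0,-0.6,-0.12,0,0,-1,0,0,-0.6,-0.14,0,0,-1,0,0,-0.6,-0.14,0,0,-1]'

```text
time: 15.45
ee_pos: [0.4589, 0.0577, 0.203]
eef_rot: [0.563, 0.827, 0.003, -0.003]
ft_force: [-4.0, 5.8, 4.0]
width: 0.0008
grip_force: 3.8
```

Call:
drive_tool --series '[0,0,0,-0.06,0,0,-1,0,0,0,-0.1,0,0,-1,0,0,0,-0.1,0,0,-1]'

```text
time: 15.7
ee_pos: [0.4592, 0.0571, 0.203]
eef_rot: [0.562, 0.827, 0.004, -0.005]
ft_force: [-11.1, 19.3, 8.5]
width: 0.0006
grip_force: 10.9
```

Call:
drive_tool --series '[0,0,0,0.2,0,0,-1,0,0,0,0.6,0,0,-1,0,0,0,0.8,0,-0.5,-1,0,0,0,0.8,0,-1.4,-1,0,0,0,0.8,0,-2.4,-1,0,0,0,0.8,0,-3.2,-1,0,0,0,1.6,0,-3.6,-1,0,0,0,2.4,0,-3.6,-1,0,0,0,2.4,0,-3.6,-1]'

```text
time: 16.45
ee_pos: [0.4239, 0.1463, 0.3478]
eef_rot: [0.561, 0.828, 0.003, -0.002]
ft_force: [0.1, 1.0, -1.9]
width: 0.0005
grip_force: 0.0
```

Run:
```python
from g import *
c=camera("scene")[145:265,240:390,::-1]
cv2.imwrite("pics/end.png",cv2.resize(c,(640,512),interpolation=2))
```

```text
(no output)
```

View pics/end.png

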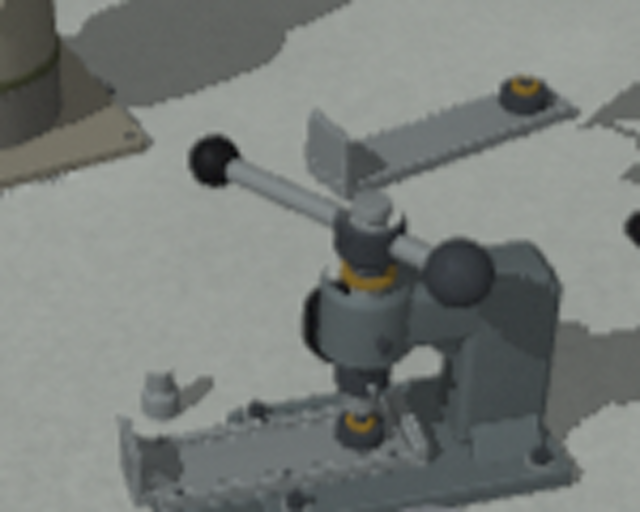

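The arm is back at its stop, with the ball at crop (214,160), about 1 px from where it started. The die is raised, the slide is home, and the finger is clear.

```bash
python3 -c "
from bench import r
print(r.close_job())"
```

```text
the job is handed in; nothing more can be done
None
```

I handed the job in after about 16.5 s of robot time: the slide is home, the die was pressed onto the eyelet down to the stop (36 N at the finger), and the arm is back at its raised stop; no bystander appeared to have moved in the views I took, and the judge's result wasn't shown.

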